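# Index the gauge arm one hole

## Task

The dial-gauge arm of the indexing fixture is locked in the middle hole. Hook a shut fingertip under the pull ring without pinching it, lift the spring index pin out of its hole, swing the arm one hole towards the rectangular steel insert, and let the pin drop fully home there so that the gauge is locked above the insert. Keep off the gauge, treat the ring gently, leave the loose parts where they lie, and finish clear of everything.

Things in the scene. Friction and masses are not known exactly. Their poses are not given: they have to be found in the camera images.
- fixture: Flat steel plate 400 x 340 x 12 mm fixed on the bench. Origin: on the bench under the arm's vertical pivot, near the plate's robot-side edge; +x (within 0.25 rad of the robot's +x) runs from the pivot through the middle hole, z up; plate spans x -70 to 330, y +-170 mm. Hub's top 62 mm above the bench
- hole_mid (a point): mouth of the middle index hole in the curved dark rail: top 32 mm above the bench, rail 44 mm wide, 190 mm radius round the pivot. Five holes, 25 degrees (0.436 rad, 83 mm of arc) apart, at -50, -25, 0, 25, 50 degrees; each 11.5 mm wide; the pin goes 11 mm deep. Only the pin locks the arm
- pivot (a point): point on the arm's vertical pivot axis, 36 mm above the bench (level of the arm's underside)
- swing_arm (a joint): angle of the aluminium arm about the pivot, rad: 0 in the middle hole (start), positive anticlockwise from above (to the fixture's +y), +-0.436 in the next holes, stops at +-1.0. A bar 36 mm wide, 12 mm thick, top 48 mm above the bench, 270 mm long from the pivot; turns with about 0.1 N m of friction and stays where it is left
- index_pin (a joint): height of the spring pin above home, m: 0 fully home, 0.011 on the rail between holes (just clear of a hole), stop at 0.024; 0.014 to 0.020 is a good lift. Spring pushes down with 4 N at home, 7 N at the stop. Pin is 10 mm thick, ball-ended, moves straight up and down, rides with the arm; drops in if let down within 3 mm of a hole's middle
- ring (a point): centre of the round dark steel pull ring on the pin: opening 52 mm, bar 6 mm thick. Moves with pin and arm; pin home: 110 mm above the bench, 209 mm from the pivot axis. Site x points level outward from the pivot, z up. The ring's top leans outward, 40 degrees from vertical: a finger pointing outward and 40 to 50 degrees below level goes straight through
- ring_top (a point): middle of the bar at the top of the ring, which the finger lifts: 132 mm above the bench and 228 mm from the pivot axis with the pin home. A fingertip put 20 to 30 mm through the ring at its centre and then raised takes this up with it
- ring_foot (a point): middle of the bar at the lowest point of the ring, fixed on the pin's axis, 190 mm from the pivot: 88 mm above the bench with the pin home. The fixed sleeve round the pin below it is 21 mm thick and reaches 82 mm above the bench
- dial (a point): centre of the face of the round dial gauge (42 mm across, 18 mm thick, face up) on the arm's outer end, 288 mm from the pivot, 59 mm above the bench. Delicate: not to be touched
- stylus (a point): tip of the gauge's short stylus below the dial, 35 mm above the bench, 288 mm from the pivot; it stands over the insert in the end
- insert: rectangular plain steel mould insert 36 x 44 x 16 mm with a shallow darker pocket, loose on the plate, origin at the centre of its underside. It lies 288 mm from the pivot, under where the gauge comes in the next hole on one side; that side varies and tells which way to swing. The gauge passes above it
- setting_disc: round steel disc with a dark hole, 40 mm across and 14 mm high, loose on the plate at the next hole on the other side; leave it. Origin at the centre of its underside
- oil_can: small upright can, 52 mm across and 130 mm high, loose on the bench on the fixture's +y side; leave it. Origin at the centre of its underside
- screwdriver: screwdriver 190 mm long lying on the bench on the fixture's -y side; leave it. Origin under its middle
Not all that is in view belongs to the job. What is shaped like the insert but pink or purple is not meant.

How it is judged:
By the outcome, as a careful person would: the job done as asked, in the order asked, and still so for the second after the job is handed in, with the robot touching nothing.
It also fails if it takes over 48 s, if anything falls off the work surface, if the arm or the gripper's body presses on something with over 40 N, if the wrist force passes 120 N, or if a joint passes its speed limit or range.

## Robot

A 6-joint arm with a two-finger parallel gripper is mounted at the origin on the work surface. World frame = base frame: x ahead of the robot, y to its left, z up, the work surface at z = 0. Lengths are in m, angles in rad, forces in N, time in s.
With the tool pointing down it reaches from about 0.325 to 0.9 m from the base axis. Payload 6.1 kg.
Tool frame: the origin (TCP) lies midway between the tips of the shut fingers; the grasp point (between the pads) lies 19 mm behind it; z points along the fingers, y is the line along which they close (so a half turn about z gives the same grasp; the last joint's range is limited). The gripper opens to 85 mm and grips with 20 to 120 N. Pads are 22 mm wide; open, the fingers measure 114 mm over their backs; the gripper's body (76 mm by 85 mm) begins 54 mm behind the grasp point. The pads swing forward as they close: fully open they stand 13 mm farther back than shut.
Start: joints at [-1.387, 0.22, 1.526, -0, 1.395, -0.126], TCP at [0.191, -0.595, 0.231] pointing down, gripper open.
Joint ranges: [-2.98, 2.98], [-0.91, 2.08], [0.09, 2.57], [-1.24, 4.39], [0.2, 2.65], [-2.68, 2.68]. Speed limits (rad/s): [2.57, 2.57, 3.01, 3.14, 3.14, 3.14].

## Interface

Orientations are given as [roll, pitch, yaw] about the fixed x, y, z axes, in that order (R = Rz(yaw) Ry(pitch) Rx(roll)).
In Python, from plant import movep, move_l, set_joints, gripper_to, hold, inverse_kinematics, observe, get_image, get_calibration, Unreachable, job_done gives the robot as it stands. Calls block until the motion is done:
- movep(position, orientation): joint-space move of the TCP to a pose.
- move_l(position, feed=0.15, rotation=None, max_force=None): straight line of the TCP; rotation=None keeps the orientation; feed is the mean speed in m/s. With max_force (N) it stops when the force on the tool has changed by that much, and returns True; else False.
- set_joints(angles): joint-space move.
- gripper_to(opening, f_grip=None): finger opening in m; f_grip is the grip in N (None keeps the last); returns when the fingers have stopped.
- hold(seconds).
- inverse_kinematics(position, orientation): joint angles nearest the present ones, or None.
- observe(): the state.
- get_image(name): name is "side" or "top" or "wrist"; returns (picture, depth): 480x640x3 uint8, red, green, blue; 480x640 float32, m along the optical axis (not along the pixel's ray), 0 where there is no reading.
- get_calibration(name): a dict with "intrinsics" (3x3 intrinsics, pixels), "dist_coeffs" ([k1, k2, p1, p2, k3] as OpenCV has them; the pictures are not rectified), "world_from_camera" (4x4, takes a point from camera to world coordinates). Camera axes: x right, y down, z forward; pixel columns grow to the right and rows downward; lengths in m; the calibration is good to about 2 mm. A picture is of the moment at which its call begins: read the wrist's pose just before it. get_calibration takes no time and is no camera call; for the wrist camera it gives the pose at the moment of the call.
A pose or a line that the arm cannot do raises Unreachable and nothing moves.
- job_done(): hands the job in; it is judged then, once.
The state is a dict: "time_s": time; "q": joint angles; "joint_velocities": joint speeds; "joint_torque": joint torques, N m; "eef_pos": TCP position; "tcp_rot": TCP orientation; "ft_force": force on the tool from outside, world axes, zero at the start; "torque": the same for the moment, N m; "opening": finger opening in m; "grasp_force": force on a finger pad.
Only numpy, scipy, OpenCV 4.12 (cv2) and the standard library are available. Lean on these libraries where they do the work, as an engineer would, in place of code of your own. Each camera call takes 0.05 s, during which the arm holds its last target. There are 200 camera calls.

## Working session

There is one attempt and no reset: what is moved stays moved. The work goes in short steps, each a Python script; the robot and the scene stay as the last script left them, time stands still between calls to the robot, and variables do not carry over. Pictures are saved under pics/ and viewed, at most 10 in all, crops included, and the job is handed in when it is done.

```bash
mkdir -p pics; cat > h.py <<'E'
import numpy as np, cv2
from plant import *
def snap(n):
    c=get_calibration(n); im,d=get_image(n)
    return im,d,c
def save(im,f): cv2.imwrite('pics/'+f,cv2.cvtColor(im,cv2.COLOR_RGB2BGR))
def cloud(d,c):
    h,w=d.shape; u,v=np.meshgrid(np.arange(w),np.arange(h))
    p=cv2.undistortPoints(np.stack([u,v],-1).reshape(-1,1,2).astype(np.float32),np.array(c['intrinsics']),np.array(c['dist_coeffs'])).reshape(h,w,2)
    P=np.dstack([p[...,0]*d,p[...,1]*d,d]); T=np.array(c['world_from_camera'])
    W=P@T[:3,:3].T+T[:3,3]; W[d==0]=np.nan
    return W
E
python3 - <<'E'
from h import *
for n in('top','side'):
    im,d,c=snap(n); save(im,n+'.png'); np.savez('pics/'+n+'.npz',im=im,d=d,W=cloud(d,c)); print(n,np.round(c['world_from_camera'],2).tolist())
print(observe()['time_s'])
E
```

```text
top [[-0.0, -0.99, 0.15, 0.46], [-1.0, 0.0, -0.03, 0.05], [0.03, -0.15, -0.99, 1.07], [0.0, 0.0, 0.0, 1.0]]
side [[1.0, -0.0, 0.01, 0.6], [-0.01, -0.71, 0.7, -0.73], [0.0, -0.7, -0.71, 0.87], [0.0, 0.0, 0.0, 1.0]]
0.1
```

View pics/top.png

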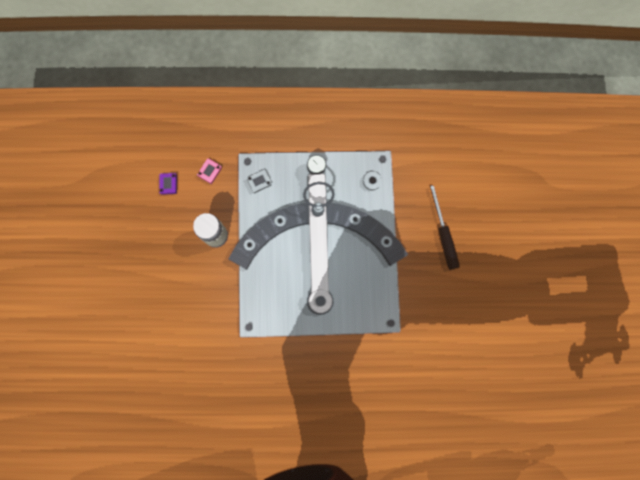

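View pics/side.png

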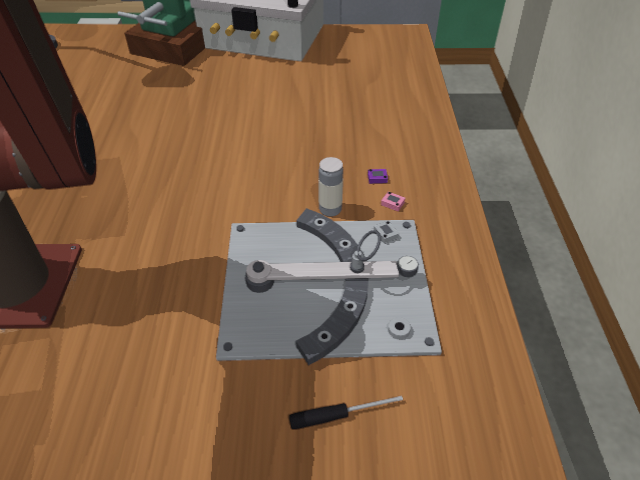

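The top picture shows the silver insert with a dark pocket at (260,180). The look-alikes are the pink block (210,170), the purple block (168,183) and the round disc (372,180). I choose (260,180), which is on the +y side. The ring is around (319,193), the hub at (320,300) and the dial at (316,163).

```bash
python3 - <<'E'
from h import *
for n in('top','side'):
    f=np.load(f'pics/{n}.npz'); W=f['W'].reshape(-1,3); W=W[~np.isnan(W[:,0])]
    box=(W[:,0]>.3)&(W[:,0]<.9)&(abs(W[:,1])<.35)
    W=W[box]
    pl=W[(W[:,2]>.007)&(W[:,2]<.06)]
    m=(abs(pl[:,1]-.03)<.24)
    r=cv2.minAreaRect(pl[m][:,:2].astype(np.float32)); print(n,'plate',r, 'z',np.median(W[(W[:,2]<.018)&(W[:,2]>.006)][:,2]))
    h=W[(W[:,2]>.054)&(W[:,2]<.075)]
    for nm,a in(('hub',h[h[:,0]<.5]),('dial',h[h[:,0]>.65])):
        a=a[abs(a[:,1]-.04)<.08]
        if len(a): print(nm,len(a),cv2.minEnclosingCircle(a[:,:2].astype(np.float32)),a.mean(0))
    g=W[(W[:,2]>.078)&(W[:,2]<.15)&(W[:,1]<.12)&(W[:,0]>.5)]
    print('ring',len(g),g.mean(0).round(3),g.min(0).round(3),g.max(0).round(3))
im=np.load('pics/side.npz')['im'][190:340,230:430]; a=cv2.resize(im,None,fx=4,fy=4,interpolation=2)[:600]; save(a,'crop.png')
E
```

```text
top plate ((0.6223812103271484, 0.03429539501667023), (0.5244655013084412, 0.44953885674476624), 1.0422708988189697) z 0.012228313608257713
hub 144 ((0.48377344012260437, -0.004371890798211098), 0.022328395396471024) [ 0.48360757 -0.00472106  0.05913597]
dial 348 ((0.7265760898590088, -0.0006831109058111906), 0.06651551276445389) [0.75497557 0.00130561 0.05881781]
ring 299 [ 0.689 -0.     0.108] [ 0.664 -0.031  0.078] [0.715 0.031 0.139]
side plate ((0.6137167811393738, 0.028683796525001526), (0.4021807014942169, 0.44890904426574707), 1.5265907049179077) z 0.010508560340305118
hub 95 ((0.4792563319206238, -0.009869745932519436), 0.015959622338414192) [ 0.48397788 -0.00981828  0.05938511]
dial 368 ((0.7273513078689575, -0.0010580818634480238), 0.06628873199224472) [ 0.74580985 -0.00507004  0.05800726]
ring 295 [ 0.691 -0.005  0.106] [ 0.666 -0.036  0.078] [0.715 0.026 0.136]
```

View pics/crop.png

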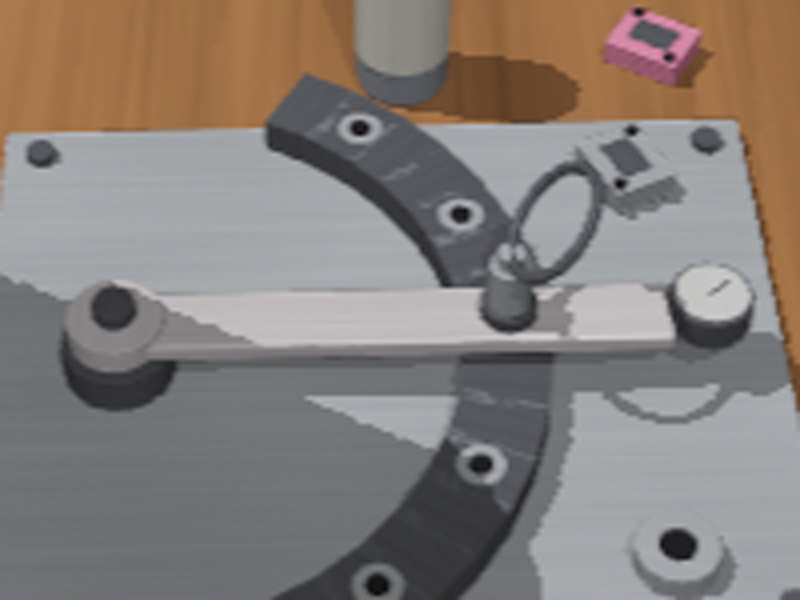

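The crop confirms the insert: silver with a dark pocket, at about crop (630,155), next to the +y hole. So I swing towards +y. Next I go to a stand-off behind the ring and check from close by.

```bash
cat >> h.py <<'E'
from scipy.spatial.transform import Rotation as Ro
P=np.array([.4825,-.0075]); PSI=.0235; TILT=np.radians(43); S=-1
def pose(a,rad,z,back=0.,s=None):
    """TCP at fixture angle a, radius rad, height z, moved back along the finger"""
    s=S if s is None else s
    t=PSI+a; zt=np.array([np.cos(TILT)*np.cos(t),np.cos(TILT)*np.sin(t),-np.sin(TILT)])
    y=s*np.array([-np.sin(t),np.cos(t),0]); R=np.c_[np.cross(y,zt),y,zt]
    p=np.r_[P+rad*np.array([np.cos(t),np.sin(t)]),z]-back*zt
    return p,Ro.from_matrix(R).as_euler('xyz')
def st():
    o=observe(); print(round(o['time_s'],2),np.round(o['eef_pos'],4),np.round(o['ft_force'],2),'op',round(o['opening'],4))
E
python3 - <<'E'
from h import *
for s in(1,-1):
    for a in(0,.436):
        for args in((.209,.110,.11),(.209,.110,-.025),(.209,.145,-.025)):
            q=inverse_kinematics(*pose(a,*args,s=s)); print(s,a,args,None if q is None else np.round(q,2))
E
```

```text
1 0 (0.209, 0.11, 0.11) [-0.24 -0.26  2.3   0.59  0.35 -2.32]
1 0 (0.209, 0.11, -0.025) None
1 0 (0.209, 0.145, -0.025) [-0.19  0.11  2.09  0.86  0.2  -2.57]
1 0.436 (0.209, 0.11, 0.11) None
1 0.436 (0.209, 0.11, -0.025) None
1 0.436 (0.209, 0.145, -0.025) None
-1 0 (0.209, 0.11, 0.11) [-0.24 -0.26  2.3   0.59  0.35  0.82]
-1 0 (0.209, 0.11, -0.025) None
-1 0 (0.209, 0.145, -0.025) [-0.19  0.11  2.09  0.86  0.2   0.58]
-1 0.436 (0.209, 0.11, 0.11) [-0.36 -0.21  2.26  0.96  0.71  0.11]
-1 0.436 (0.209, 0.11, -0.025) [-0.2   0.19  2.09  1.26  0.49 -0.13]
-1 0.436 (0.209, 0.145, -0.025) [-0.2   0.12  2.08  1.13  0.52  0.01]
```

```bash
sed -i 's/def pose(a,rad,z,back=0.,s=None):/def pose(a,rad,z,back=0.,s=None,d=0.,tilt=None):/; s/t=PSI+a; zt=.*/t=PSI+a; T=TILT if tilt is None else tilt; u=t+d; zt=np.array([np.cos(T)*np.cos(u),np.cos(T)*np.sin(u),-np.sin(T)])/; s/y=s\*np.array.*; R=/y=s*np.array([-np.sin(u),np.cos(u),0]); R=/' h.py; sed -n 16,26p h.py
python3 - <<'E'
from h import *
for tl in(43,47,50):
  for d in(-.3,-.15,0,.1,.2,.3):
    r=[]
    for a,args in((0,(.209,.110,.11)),(0,(.209,.108,0)),(0,(.209,.108,-.027)),(0,(.209,.145,-.027)),(.22,(.209,.145,-.027)),(.44,(.209,.145,-.027)),(.44,(.209,.11,-.027)),(.44,(.209,.11,.11))):
        q=inverse_kinematics(*pose(a,*args,d=d,tilt=np.radians(tl))); r.append('none' if q is None else '%.2f/%.1f'%(q[4],q[3]))
    print(tl,d,r)
E
```

```text
"""TCP at fixture angle a, radius rad, height z, moved back along the finger"""
    s=S if s is None else s
    t=PSI+a; T=TILT if tilt is None else tilt; u=t+d; zt=np.array([np.cos(T)*np.cos(u),np.cos(T)*np.sin(u),-np.sin(T)])
    y=s*np.array([-np.sin(u),np.cos(u),0]); R=np.c_[np.cross(y,zt),y,zt]
    p=np.r_[P+rad*np.array([np.cos(t),np.sin(t)]),z]-back*zt
    return p,Ro.from_matrix(R).as_euler('xyz')
def st():
    o=observe(); print(round(o['time_s'],2),np.round(o['eef_pos'],4),np.round(o['ft_force'],2),'op',round(o['opening'],4))
43 -0.3 ['0.36/-0.7', 'none', 'none', '0.22/-0.9', 'none', '0.21/0.9', 'none', '0.38/0.6']
43 -0.15 ['0.27/-0.0', 'none', 'none', 'none', '0.20/0.9', '0.36/1.1', '0.34/1.3', '0.54/0.9']
43 0 ['0.35/0.6', 'none', 'none', 'none', '0.36/1.1', '0.52/1.1', '0.49/1.3', '0.71/1.0']
43 0.1 ['0.46/0.8', '0.29/1.2', '0.27/1.3', '0.30/1.0', '0.46/1.1', '0.62/1.1', '0.59/1.2', '0.82/1.0']
43 0.2 ['0.57/0.9', '0.40/1.2', '0.37/1.3', '0.40/1.1', '0.56/1.1', '0.72/1.1', '0.69/1.2', '0.92/1.0']
43 0.3 ['0.68/1.0', '0.51/1.2', '0.48/1.3', '0.51/1.1', '0.66/1.1', '0.81/
[... 587 characters left out ...]
/1.0', '0.52/0.9', '0.66/1.0', '0.80/0.9', '0.76/1.0', '1.00/0.9']
50 -0.3 ['0.51/-0.4', '0.32/-0.5', '0.28/-0.5', '0.35/-0.4', '0.30/-0.0', '0.34/0.4', '0.27/0.5', '0.52/0.3']
50 -0.15 ['0.47/-0.0', '0.27/-0.0', '0.23/-0.0', '0.31/-0.0', '0.34/0.4', '0.44/0.7', '0.38/0.8', '0.62/0.6']
50 0 ['0.50/0.3', '0.30/0.5', '0.27/0.5', '0.34/0.4', '0.43/0.7', '0.55/0.8', '0.50/0.9', '0.75/0.7']
50 0.1 ['0.56/0.5', '0.37/0.7', '0.33/0.7', '0.39/0.6', '0.51/0.8', '0.64/0.8', '0.59/0.9', '0.83/0.8']
50 0.2 ['0.64/0.6', '0.45/0.8', '0.41/0.8', '0.47/0.7', '0.59/0.8', '0.72/0.9', '0.68/0.9', '0.91/0.8']
50 0.3 ['0.72/0.7', '0.53/0.8', '0.49/0.9', '0.54/0.8', '0.67/0.8', '0.80/0.9', '0.76/0.9', '0.99/0.8']
```

```bash
sed -i 's/TILT=np.radians(43)/TILT=np.radians(47)/; s/d=0.,tilt/d=.12,tilt/' h.py
python3 - <<'E'
from h import *
gripper_to(0.0,20)
movep(*pose(0,.209,.150,.13)); movep(*pose(0,.209,.110,.07)); hold(.2); st()
im,d,c=snap('wrist'); save(im,'w1.png'); np.savez('pics/w1.npz',d=d,W=cloud(d,c))
W=cloud(d,c).reshape(-1,3); g=W[(W[:,2]>.084)&(W[:,2]<.15)&(W[:,0]>.655)&(W[:,0]<.73)&(abs(W[:,1])<.045)]
print(len(g),g.min(0),g.max(0))
im,d,c=snap('side'); save(im[120:340,180:480],'s1.png')
E
```

```text
4.02 [ 0.6453 -0.0101  0.1643] [ 0.31  0.4  -0.01] op 0.0001
2866 [ 0.67086679 -0.03287102  0.08798812] [0.71291385 0.03081996 0.13669288]
```

View pics/w1.png

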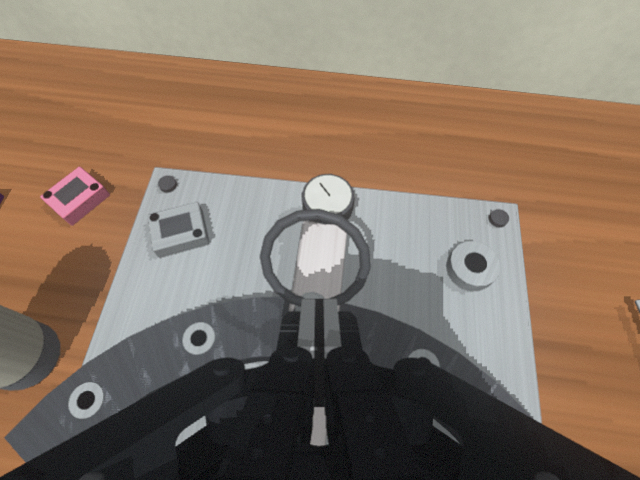

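View pics/s1.png

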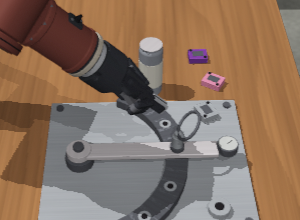

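The wrist view shows the ring at (315,258) ahead of the shut fingertips at (320,305), with both in line. The depth puts the ring centre at about (0.691, -0.001), which matches the plan. I go through and raise until contact.

```bash
python3 - <<'E'
from h import *
p,_=pose(0,.209,.110,-.026)
print(move_l(p,feed=.06,max_force=4)); hold(.2); st()
p=np.array(observe()['eef_pos'])
print(move_l(p+[0,0,.03],feed=.02,max_force=2.5)); hold(.1);st()
im,d,c=snap('side'); im=cv2.resize(im[190:310,300:460],None,fx=4,fy=4); save(im,'s2.png')
E
```

```text
False
6.07 [ 7.09e-01 -1.00e-04  9.13e-02] [ 0.4   0.43 -0.81] op 0.0001
True
7.22 [7.080e-01 3.000e-04 1.118e-01] [0.32 0.9  0.06] op -0.0001
```

View pics/s2.png

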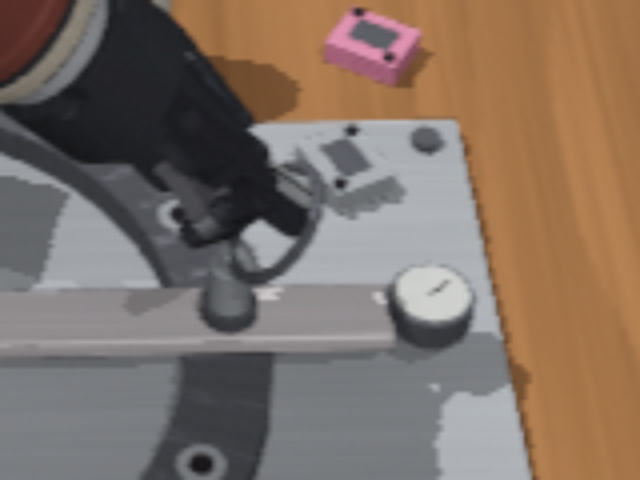

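The finger (290,215) is through the ring with its top bar on it, and the dial (430,305) is well clear. Now lift by 16.5 mm and swing.

```bash
cat >> h.py <<'E'
def ringz(lo=.07,a=0.):
    im,d,c=snap('side'); W=cloud(d,c).reshape(-1,3)
    r=P+.228*np.array([np.cos(PSI+a),np.sin(PSI+a)])
    return im,W
E
python3 - <<'E'
from h import *
p0=np.array(observe()['eef_pos'])
for k in(6,12,17):
    print(move_l(p0+[0,0,k/1000],feed=.03,max_force=15)); hold(.1); st()
im,d,c=snap('side'); im=cv2.resize(im[190:310,300:460],None,fx=4,fy=4); save(im,'s3.png')
E
```

```text
False
7.72 [7.069e-01 7.000e-04 1.163e-01] [-2.19  0.7  -4.79] op -0.0002
False
8.17 [7.069e-01 6.000e-04 1.227e-01] [-3.97 -0.38 -4.93] op -0.0003
False
8.58 [7.070e-01 6.000e-04 1.279e-01] [-6.64  0.44 -6.6 ] op -0.0003
```

View pics/s3.png

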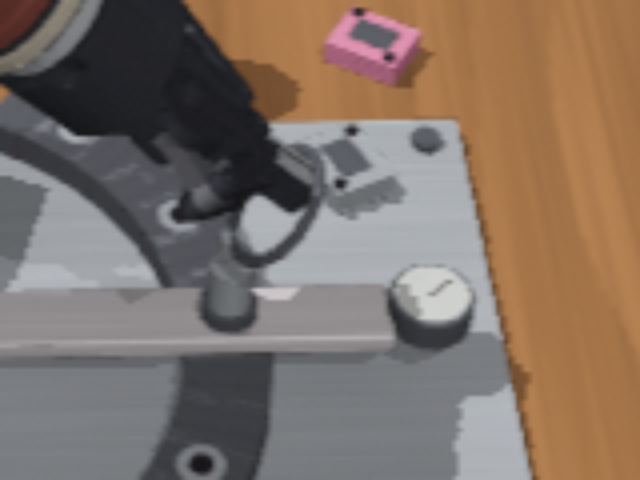

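The ring's foot rose by about 17 px, roughly 13 mm, so the pin is just clear. I add 2.5 mm and swing.

```bash
cat >> h.py <<'E'
def dialpos():
    im,d,c=snap('top'); W=cloud(d,c); g=W.reshape(-1,3)
    m=(g[:,2]>.054)&(g[:,2]<.068)&(np.hypot(*(g[:,:2]-P).T)>.262)&(np.hypot(*(g[:,:2]-P).T)<.32)
    a=g[m]; b=np.arctan2(a[:,1]-P[1],a[:,0]-P[0]); return len(a),(np.median(b)),im
def swing(angs,feed=.05,mf=None):
    o=observe(); p=np.array(o['eef_pos']); R=Ro.from_euler('xyz',o['tcp_rot']); a0=angs[0]
    for a in angs[1:]:
        Z=Ro.from_euler('z',a-a0); q=p.copy(); q[:2]=P+Z.as_matrix()[:2,:2]@(p[:2]-P)
        if move_l(q,feed=feed,rotation=(Z*R).as_euler('xyz'),max_force=mf): print('force stop at',a); break
E
python3 - <<'E'
from h import *
print(np.shape(observe()['tcp_rot']),dialpos()[:2])
p0=np.array(observe()['eef_pos']); move_l(p0+[0,0,.0025],feed=.03); st()
swing([0,.03,.07],.04,12); st(); hold(.1); print(dialpos()[:2])
E
```

```text
(3,) (291, np.float64(0.028398689326164323))
8.93 [0.7066 0.0008 0.1302] [-5.66  1.12 -6.51] op 0.0001
9.63 [0.7055 0.0162 0.1302] [-4.03 -0.5  -7.05] op 0.0
(292, np.float64(0.09941781581722234))
```

The dial angle follows the finger (0.028 to 0.099), so the pin is free. I carry on to the next hole.

```bash
python3 - <<'E'
from h import *
swing([.07]+list(np.linspace(.13,.43,6)),.06,14); hold(.2); st()
n,b,im=dialpos(); print(n,b,b-.0284)
E
```

```text
12.23 [0.6828 0.0931 0.1302] [-1.27 -0.39 -7.48] op -0.0002
302 0.4571013835858772 0.4287013835858772
```

```bash
python3 - <<'E'
from h import *
swing([.43,.4365],.03); hold(.1); print(dialpos()[1]-.0284)
p=np.array(observe()['eef_pos'])
for z in(.122,.116,.112,.106,.100): move_l(np.r_[p[:2],z],feed=.025,max_force=15); hold(.05); st()
hold(.2); print(dialpos()[1]-.0284)
im,d,c=snap('side'); W=cloud(d,c).reshape(-1,3)
t=PSI+.436; e=np.array([np.cos(t),np.sin(t)]); r=(W[:,:2]-P)@e; l=(W[:,:2]-P)@[-e[1],e[0]]
m=(r>.18)&(r<.25)&(abs(l)<.045)&(W[:,2]>.06); 
im=cv2.resize(im[150:290,300:460],None,fx=4,fy=4); save(im,'s4.png')
E
```

```text
0.43485460272309495
13.21 [0.6822 0.0944 0.1219] [-0.55 -1.25 -5.46] op -0.0
13.65 [0.6826 0.0943 0.1164] [-1.42 -1.69 -3.17] op -0.0
14.01 [0.683  0.0943 0.1129] [-0.28  0.17  0.7 ] op 0.0003
14.45 [0.6821 0.0944 0.1058] [ 0.64 -0.52 -0.12] op -0.0001
14.89 [0.6821 0.0944 0.0998] [ 0.07  0.45 -0.48] op 0.0002
0.43437632731360365
```

View pics/s4.png

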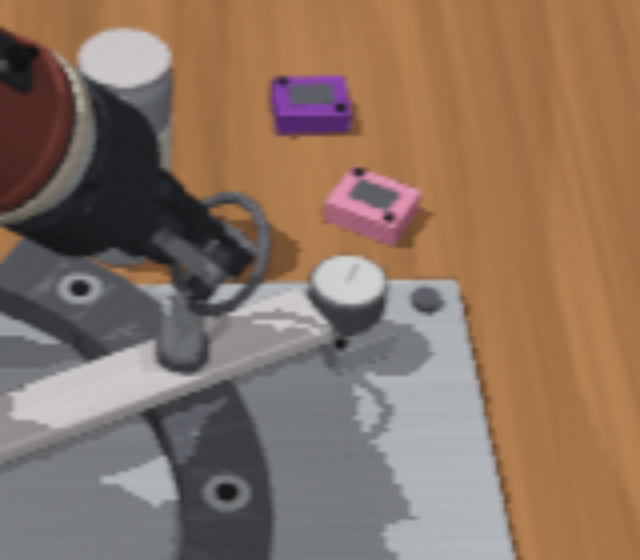

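The finger stayed loaded down to z 0.116 and was unloaded by 0.113, the same height as first contact at the start, so the pin appears home. The dial sits over the insert at (348,285). I withdraw along the finger and check.

```bash
python3 - <<'E'
from h import *
o=observe(); p=np.array(o['eef_pos'])-[0,0,.005]; move_l(p,feed=.04)
z=Ro.from_euler('xyz',o['tcp_rot']).as_matrix()[:,2]
print(move_l(p-.09*z,feed=.06,max_force=5)); st()
move_l(p-.09*z+[-.03,-.03,.08],feed=.12); movep(*pose(-.35,.06,.30,0)); st()
hold(.3)
for n in('top','side'):
    im,d,c=snap(n); W=cloud(d,c).reshape(-1,3)
    t=PSI+.436; e=np.array([np.cos(t),np.sin(t)]); r=(W[:,:2]-P)@e; l=(W[:,:2]-P)@[-e[1],e[0]]
    g=np.c_[r,l,W[:,2]][(r>.18)&(r<.25)&(abs(l)<.045)&(W[:,2]>.078)&(W[:,2]<.18)]
    print(n,len(g),g.mean(0).round(4),g.min(0).round(4),g.max(0).round(4))
    if n=='side': save(cv2.resize(im[140:380,190:450],None,fx=2.4,fy=2.4),'s5.png')
print(dialpos()[1]-.0284)
E
```

```text
False
17.12 [0.631  0.0609 0.1607] [ 0.09  0.56 -0.33] op 0.0001
19.29 [ 0.5392 -0.0265  0.2992] [-0.27 -0.14 -0.3 ] op -0.0002
top 304 [0.2076 0.0011 0.1082] [ 0.1824 -0.0308  0.0784] [0.2318 0.0321 0.1409]
side 289 [ 0.2073 -0.0044  0.1063] [ 0.1825 -0.0344  0.0782] [0.2337 0.0286 0.136 ]
0.4345356898627426
```

View pics/s5.png

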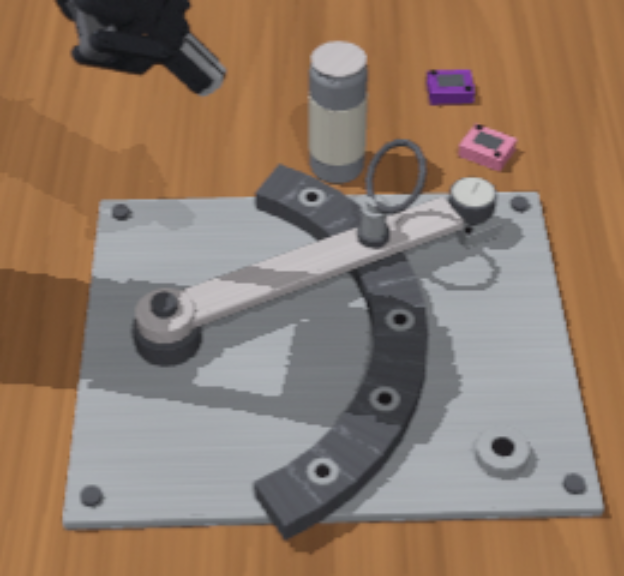

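The ring's height range is 0.136–0.141 at the top and its mean is 0.106–0.108, the same as at the start with the pin home. The arm is at 0.4345 rad. In the picture the dial (472,200) stands over the insert, the loose parts are undisturbed and the robot is clear.

```bash
python3 -c "
from plant import *
hold(.3); print(job_done())"
```

```text
the job is handed in; nothing more can be done
None
```

I swung the gauge arm one hole to the +y side and let the pin drop: ring height (as at the start) and arm angle (0.435 rad) show it home with the gauge above the steel insert, the robot is clear, and I handed the job in at about 20 s.

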